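Hook the panel shut and seat a walnut finger on its hidden spindle

ROBOT

A 6-joint arm with a two-finger parallel gripper is mounted at the origin on the work surface. World frame = base frame: x ahead of the robot, y to its left, z up, the work surface at z = 0. Lengths are in m, angles in rad, forces in N, time in s.
With the tool pointing down it reaches from about 0.275 to 0.75 m from the base axis. Payload 10.2 kg.
Tool frame: the origin (TCP) lies between the finger pads, 19 mm behind the fingertips; this is the grasp point; z points along the fingers, y is the line along which they close (so a half turn about z gives the same grasp; the last joint's range is limited). The gripper opens to 85 mm and grips with 20 to 120 N. Pads are 22 mm wide; open, the fingers measure 114 mm over their backs; the gripper's body (76 mm by 85 mm) begins 54 mm behind the grasp point. The pads swing forward as they close: fully open they stand 13 mm farther back than shut.
Start: joints at [0.884, 0.313, 1.498, -0, 1.331, -0.223], TCP at [0.235, 0.47, 0.25] pointing down, gripper open.
Joint ranges: [-2.94, 2.94], [-0.97, 2.17], [0.19, 2.56], [-1.23, 4.37], [0.02, 3.11], [-2.88, 2.88]. Speed limits (rad/s): [2.39, 2.39, 3.01, 3.14, 3.14, 3.14].

INTERFACE

Orientations are given as a unit quaternion [x, y, z, w].
In Python, from plant import * gives the robot as it stands. The module is installed in compiled form; this text tells all that it offers.
- The arm moves only by the shell command python3 -m handwheel 'ROWS' [OPENING] [FORCE]. ROWS is a JSON object of lists of equal length, an entry for each row: "translation": the shift along the world's x, y, z in mm, a list of three; "turn": the turn, a rotation vector about the world's x, y, z in rad, a list of three. A call has 1 to 8 rows; each row is the pose to reach, as a shift and turn from the pose commanded when the call began; what a row does not reach only later rows make up. A row lasts 1/12 s, in which the tool goes at most 41.7 mm and 7.16 degrees, less where a joint would pass 70% of its speed; a pose out of reach is approached as far as the arm can. A call with a gripper value outside its range is refused whole. OPENING is the opening, from -1 (shut) to 1 (fully open), set as the call begins (- or left out, the last holds). The fingers move at their own pace and stop on an object; FORCE is the grip in N (left out, the last holds). Time passes only in rows, so rows that repeat a pose let the fingers close. It gives the time, the measured TCP pose, the force, the opening and the grip force at its end, in the units of the state.
- sense(): the state, without advancing time (a new reading comes with each control period).
- camera(name): name is "scene" or "top" or "wrist"; returns the picture (480x640x3 uint8, red, green, blue); there is no depth.
- camera_params(name): a dict with "intrinsics" (3x3 intrinsics, pixels), "rvec" (rotation vector, rad) and "tvec" (3), from world to camera coordinates, as OpenCV has them; the wrist camera has in their place "mount" (4x4, takes a point from camera to tool coordinates, whose origin is the TCP and whose axes are the flange's). Camera axes: x right, y down, z forward; pixel columns grow to the right and rows downward; lengths in m; the calibration is good to about 2 mm. A picture is of the moment at which its call begins: read the wrist's pose just before it. camera_params takes no time and is no camera call.
- close_job(): hands the job in; it is judged then, once.
Trained networks look in the newest picture that a camera, given by its name, has taken for a name from the list of things; names that differ only in an ending like _2 or _b are one class to them, and where a whole thing is asked for, a point or a joint stands for the part that bears it (a point fixed in the world has none). Each returns a list of dicts, best first, with "p" (0 to 1); they miss things now and then, are a little off and sometimes report something else, mostly with a low value. They report only what shows in the picture. A call takes as long as a camera call. They do not tell look-alikes from the thing itself.
- look_for(camera, query): "extent" ([left, top, right, bottom] in pixels, round what is visible of it).
The state is a dict: "clock": time; "joint_positions": joint angles; "qd": joint speeds; "joint_torque": joint torques, N m; "position": TCP position; "ee_rot": TCP orientation; "force": force on the tool from outside, world axes, zero at the start; "torque": the same for the moment, N m; "grip_width": finger opening in m; "grasp_force": force on a finger pad.
Only numpy, scipy, OpenCV 4.12 (cv2) and the standard library are available. Lean on these libraries where they do the work, as an engineer would, in place of code of your own. Each camera call takes 0.05 s, during which the arm holds its last target. There are 200 camera calls.

TASK

First swing the steel hook on the panel's stand closed until it rests in its catch. Then take the large walnut finger from the table, lay it lengthwise along the slot in the panel, feel along the slot with it, sliding it as needed, until its hole drops over the sprung spindle under it, and press it fully down, flat on the panel. The job ends holding: finish with the gripper still on the finger, keeping it pressed down against the spring (it pops up if let go), and leave the other loose things where they are.

Things in the scene. Friction and masses are not known exactly. Their poses are not given: they have to be found in the camera images.
- finger: large walnut finger on the table right of the stand: bar 130 mm long (x; rounded -x end reaches 77 mm), 34 wide (y), flat top 28 mm above the underside, nose rising to 47 mm over the last 45 mm at +x. Origin: centre of the underside = centre of a blind round hole 16 mm across, 18 deep, 1.5 chamfer. 80 g. Grip across its width over the hole, TCP 28 mm up; either end may point either way
- slot (a point): centre of the slot (26 x 66 mm) in the fixed plywood panel, at its top face, 60 mm above the table; x across the slot, y along it, z up. The steel spindle stands in it on the centre line, up to 18 mm either way along y: its place is not given, feel or look for it. Small fixed fingers, 26 mm high, stand on the panel, none within 60 mm of the centre line
- spindle (a joint): how far the spindle is pushed down, m, 0 to 0.006. Pin 12 mm across, 12 tall, coned tip, on a shoulder 21 across. At rest tip 18, shoulder 6 mm above the panel. Sprung: yields at 2.5 N, 6 mm at 8 N, then rigid (tip 12, shoulder 0). A finger slid along the slot rides on the tip until the pin springs into its hole; it drops to the shoulder, then is pressed on to the panel
- hook (a joint): angle of the hook latch on the panel, rad: 0 closed (arm along the panel's +y, end in the catch, a hard stop), growing to 1.3 as it swings open, clockwise from above (towards the panel's +x). Vertical hinge; drags lightly and stays where it is left
- hook_pivot (a point): the hook's hinge axis, at the height of the panel's top face; axes parallel to the slot's. The catch is a C-shaped jaw, 20 mm above the panel, 85 to 107 mm from this axis
- hook_knob (a point): top centre of the upright round knob on the hook's arm: 12 mm across, 30 mm tall above the arm, 60 mm from the hinge axis, top 41 mm above the panel. The arm is 14 mm wide, 100 mm long, its top 11 mm above the panel. y points along the arm away from the hinge
- small_finger_a: loose small walnut finger, 70 x 22 mm, 28 mm high; not the one to fit; leave it. Origin at the middle of its underside
- small_finger_b: second loose small walnut finger, the same as the first; leave it
- screwdriver: screwdriver lying on the table; leave it
- tape_roll: roll of paper tape lying flat, 90 mm across, 24 mm high; leave it
- jar: closed glass jar, 60 mm across, 70 mm high; leave it
- wedge_block: pale wooden block 50 x 35 x 30 mm; leave it
- marker: white marker pen 120 mm long with a darker cap, lying down; leave it
There are look-alikes about, which are no part of the job. What is shaped like the finger but blue or orange is not meant.

How it is judged:
By the outcome, as a careful person would: the job done as asked, in the order asked, and still so for the second after the job is handed in, while the arm keeps its last pose, push and grip.
It also fails if it takes over 64 s, if anything falls off the work surface, if the arm or the gripper's body presses on something with over 40 N, if the wrist force passes 120 N, or if a joint passes its speed limit or range.

## Working session

There is one attempt and no reset: what is moved stays moved. The work goes in short steps, Python scripts to look and compute and a shell command to move; the robot and the scene stay as the last step left them, time stands still between calls to the robot, and variables do not carry over. Pictures are saved under pics/ and viewed, at most 10 in all, crops included, and the job is handed in when it is done.

```bash
mkdir -p pics; cat > h.py <<'E'
from plant import *
import numpy as np, cv2
from scipy.spatial.transform import Rotation as R
def cam(name):
    p=camera_params(name); K=np.array(p["intrinsics"])
    if "rvec" in p:
        M=cv2.Rodrigues(np.array(p["rvec"],float))[0]; t=np.array(p["tvec"],float).ravel()
    else:
        s=sense(); T=np.eye(4); T[:3,:3]=R.from_quat(s["ee_rot"]).as_matrix(); T[:3,3]=s["position"]
        W=np.linalg.inv(T@np.array(p["mount"])); M=W[:3,:3]; t=W[:3,3]
    return K,M,t
def px2w(c,u,v,z):
    K,M,t=c; d=M.T@np.linalg.solve(K,[u,v,1.]); o=-M.T@t
    return o+d*(z-o[2])/d[2]
def w2px(c,P):
    K,M,t=c; q=K@(M@np.array(P,float)+t); return q[:2]/q[2]
def save(n,im): cv2.imwrite(n,cv2.cvtColor(im,cv2.COLOR_RGB2BGR))
E
python3 - <<'E'
from h import *
np.set_printoptions(precision=3,suppress=True)
s=sense(); print(s)
a=camera("top"); save("pics/top.png",a); b=camera("scene"); save("pics/scene.png",b)
for q in ["finger","hook","hook_knob","spindle","small_finger_a"]:
    for c in ["top","scene"]:
        print(q,c,[(np.round(d["extent"]).astype(int).tolist(),round(d["p"],2)) for d in look_for(c,q)])
for c in ["top","scene"]:
    K,M,t=cam(c); print(c,-M.T@t,K[0,0])
E
```

```text
{'clock': 0.0, 'joint_positions': array([ 0.884,  0.313,  1.498, -0.   ,  1.331, -0.223]), 'qd': array([ 0.   , -0.001, -0.   ,  0.   ,  0.001,  0.   ]), 'joint_torque': array([  0.   , -41.227, -25.974,  -0.   ,   0.004,  -0.   ]), 'position': array([0.235, 0.469, 0.249]), 'ee_rot': array([ 0.23 ,  0.973, -0.001, -0.   ]), 'force': array([-0.099, -0.456, -0.356]), 'torque': array([ 0.003, -0.01 , -0.011]), 'grasp_force': 0.0, 'grip_width': 0.08527903318215332}
finger top [([424, 321, 480, 353], 0.91), ([313, 296, 365, 337], 0.82), ([421, 227, 457, 275], 0.58), ([231, 300, 287, 334], 0.58)]
finger scene [([291, 182, 314, 231], 0.83), ([140, 289, 176, 346], 0.81), ([212, 339, 281, 363], 0.64)]
hook top [([222, 203, 248, 244], 0.62)]
hook scene [([372, 200, 412, 213], 0.78)]
hook_knob top [([226, 205, 249, 245], 0.77)]
hook_knob scene [([370, 201, 415, 209], 0.71), ([375, 146, 411, 171], 0.3)]
spindle top [([448, 189, 490, 198], 0.63), ([200, 147, 348, 278], 0.53), ([289, 217, 294, 229], 0.38), ([419, 226, 455, 273], 0.21), ([478, 205, 505, 222], 0.2)]
spindle scene [([360, 237, 375, 250], 0.64)]
small_finger_a top [([480, 206, 503, 223], 0.64), ([411, 164, 434, 184], 0.51), ([128, 182, 156, 203], 0.5)]
small_finger_a scene [([232, 409, 251, 443], 0.63), ([334, 370, 348, 398], 0.61)]
top [ 0.432 -0.01   1.384] 509.71153428289307
scene [ 1.065 -0.873  1.023] 578.3608809842154
```

View pics/top.png

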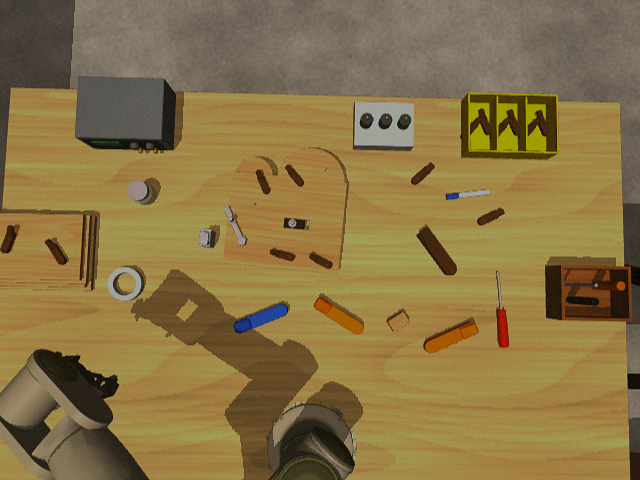

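View pics/scene.png

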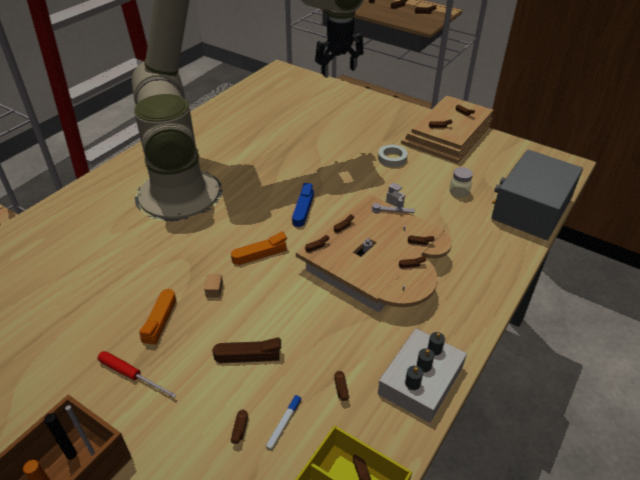

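The top view shows the walnut finger at (437,250). Its look-alikes are blue at (261,318), orange at (339,314) and (451,336), and small walnut ones at (423,173) and (490,216). The slot is at (296,223), with the hook hinge at (241,243), the hook's free end at (228,207) and the catch at (207,237). The scene view agrees, with the walnut finger at (247,351) and the hook at (392,209). I choose the walnut finger at (437,250) and will check it in a crop.

```bash
python3 - <<'E'
from h import *
a=cv2.imread("pics/top.png"); b=cv2.imread("pics/scene.png")
def cr(im,x,y,w,h,k): return cv2.resize(im[y:y+h,x:x+w],(w*k,h*k),interpolation=cv2.INTER_CUBIC)
A=cr(a,190,190,130,65,6)       # 780x390
B=cr(a,410,220,55,60,3); C=cr(b,350,180,70,60,3); D=cr(b,200,325,90,50,3)
row=np.zeros((180,780,3),np.uint8); x=0
for q in (B,C,D): row[:q.shape[0],x:x+q.shape[1]]=q; x+=q.shape[1]+10
cv2.imwrite("pics/crop1.png",np.vstack([A,row]))
E
```

```text
(no output)
```

View pics/crop1.png

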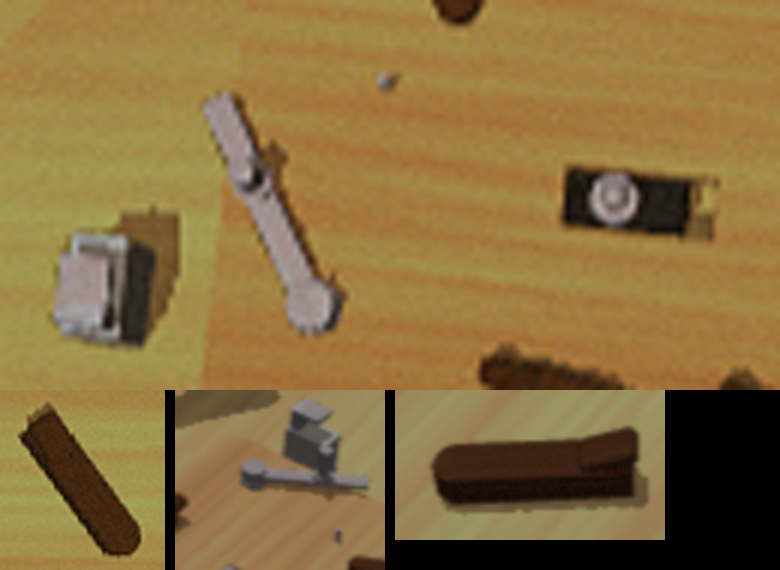

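The crop shows the hook hinge at top-view pixel (242.3,240.5), the knob at (231,219) and the slot spanning columns 284–309 with the spindle in its left part (292,223). The chosen finger is dark walnut, large, with its nose at the upper left (423,232) and its round end at (452,272).

```bash
python3 - <<'E'
from h import *
np.set_printoptions(precision=4,suppress=True)
c=cam("top"); s=cam("scene")
piv=px2w(c,242.3,240.5,.075); kn=px2w(c,231.2,218.7,.101); end=px2w(c,227,206.7,.071)
print("piv",piv,"knob",kn,np.linalg.norm((kn-piv)[:2]),"end",end,np.linalg.norm((end-piv)[:2]))
cat=px2w(c,205.5,236.5,.09); print("catch",cat,np.linalg.norm((cat-piv)[:2]))
S=[px2w(c,283.7,218.6,.06),px2w(c,304.5,220.5,.06),px2w(c,283.7,227.3,.06),px2w(c,309,229.5,.06)]
print("slot",np.array(S)); print("spindle",px2w(c,292.2,223,.07),w2px(s,px2w(c,292.2,223,.07)))
print("fing",px2w(c,423,231.7,.03),px2w(c,451.7,271.7,.014))
a=cv2.cvtColor(cv2.imread("pics/top.png"),cv2.COLOR_BGR2HSV)
roi=a[215:285,405:470]; m=(roi[...,2]<95).astype(np.uint8); m=cv2.morphologyEx(m,cv2.MORPH_OPEN,np.ones((3,3)))
n,l,st,ce=cv2.connectedComponentsWithStats(m); i=1+st[1:,4].argmax(); p=np.argwhere(l==i)[:,::-1].astype(np.float32)
r=cv2.minAreaRect(p); box=cv2.boxPoints(r)+[405,215]; print(r,box); print(np.array([px2w(c,*q,.028) for q in box]))
# dark slot
roi=a[212:236,278:315]; m=(roi[...,2]<70).astype(np.uint8); p=np.argwhere(m)[:,::-1].astype(np.float32); r=cv2.minAreaRect(p); print("slot",[px2w(c,*(q+np.array([278,212])),.06)[:2] for q in cv2.boxPoints(r)])
print(R.from_quat(sense()["ee_rot"]).as_matrix())
E
```

```text
piv [0.535  0.1846 0.075 ] knob [0.5877 0.2105 0.101 ] 0.05866237392380834 end [0.6224 0.2276 0.071 ] 0.0973179177603596
catch [0.5421 0.276  0.09  ] 0.09160729823144566
slot [[0.5958 0.0809 0.06  ]
 [0.5919 0.0265 0.06  ]
 [0.5729 0.0803 0.06  ]
 [0.5685 0.0142 0.06  ]]
spindle [0.5835 0.0579 0.07  ] [366.5747 241.5568]
fing [ 0.572  -0.2903  0.03  ] [ 0.467  -0.3715  0.014 ]
((31.916215896606445, 36.697296142578125), (54.994056701660156, 14.924856185913086), 53.97262954711914) [[414.7081 233.8486]
 [426.7784 225.0703]
 [459.1243 269.5459]
 [447.0541 278.3243]]
[[ 0.5659 -0.2685  0.028 ]
 [ 0.5903 -0.3008  0.028 ]
 [ 0.4727 -0.3877  0.028 ]
 [ 0.4488 -0.3554  0.028 ]]
slot [array([0.5748, 0.0814]), array([0.5979, 0.0795]), array([0.593 , 0.0261]), array([0.5699, 0.0281])]
[[-0.8944  0.4474 -0.    ]
 [ 0.4474  0.8944 -0.    ]
 [ 0.     -0.     -1.    ]]
```

```bash
python3 -m handwheel '{"translation":[[353,-259,-40],[353,-259,-40],[353,-259,-40],[353,-259,-40],[353,-259,-40],[353,-259,-40],[353,-259,-40],[353,-259,-40]],"turn":[[0,0,-1.717],[0,0,-1.717],[0,0,-1.717],[0,0,-1.717],[0,0,-1.717],[0,0,-1.717],[0,0,-1.717],[0,0,-1.717]]}' 0.2 20
```

```text
clock: 1.27
position: [0.504, 0.2716, 0.2196]
ee_rot: [0.671, 0.742, 0.0, 0.0]
force: [-0.9, 0.1, 0.4]
grip_width: 0.0514
grasp_force: 0.0
```

```bash
python3 -m handwheel '{"translation":[[42,-31,-5],[85,-62,-10],[85,-62,-40],[85,-62,-70],[85,-62,-70],[85,-62,-70],[85,-62,-70]],"turn":[[0,0,-0.717],[0,0,-0.717],[0,0,-0.717],[0,0,-0.717],[0,0,-0.717],[0,0,-0.717],[0,0,-0.717]]}' && python3 - <<'E'
from h import *
im=camera("wrist"); save("pics/w1.png",im); s=sense(); print(s["position"],s["ee_rot"]); c=cam("wrist")
print(w2px(c,[.5877,.2105,.101]),w2px(c,[.535,.1846,.071]))
print(look_for("wrist","hook_knob"),look_for("wrist","hook"))
E
```

```text
clock: 1.85
position: [0.5875, 0.211, 0.1491]
ee_rot: [0.888, 0.461, -0.0, -0.0]
force: [-0.2, 0.2, -0.1]
grip_width: 0.0517
grasp_force: 0.0
[0.5875782  0.2111665  0.14959868] [ 8.86378999e-01  4.62960333e-01 -2.41672254e-05 -1.03270845e-05]
[318.88180402 281.83959654] [276.71865952 331.96034136]
[{'extent': [262.9, 197.7, 360.8, 346.0], 'p': 0.6}] [{'extent': [262.7, 194.3, 359.9, 348.6], 'p': 0.76}]
```

View pics/w1.png

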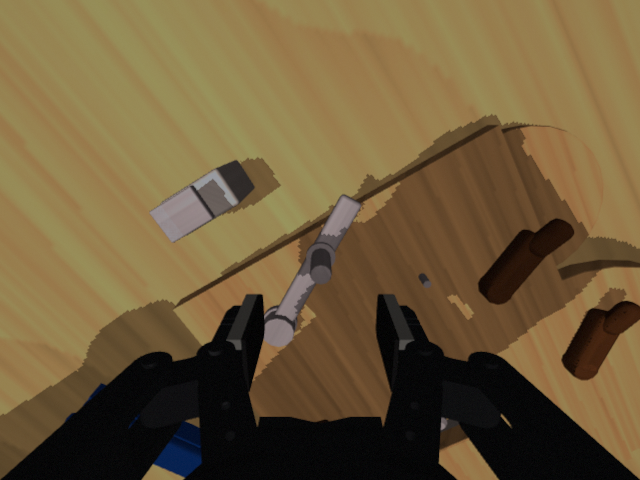

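The wrist view shows the hook's hinge disc at (278,327), arm tip at (348,203) and knob around (320,260). The catch is at upper left (200,200).

```bash
python3 - <<'E'
from h import *
c=cam("wrist"); p=px2w(c,278.5,325,.075); e=px2w(c,348,200,.071); print(p,e,np.linalg.norm(e-p))
d=(e-p)[:2]; d/=np.linalg.norm(d); k=p[:2]+.06*d; print("knob",k, d, np.degrees(np.arctan2(d[0],d[1])))
print(w2px(c,[*k,.101]),w2px(c,[*k,.071])); print("cam",-c[1].T@c[2], c[1][2])
for u,v in [(321,248),(320,272),(320,277)]: print(px2w(c,u,v,.101))
E
```

```text
[0.54103899 0.18987336 0.075     ] [0.62408577 0.23277303 0.071     ] 0.09355826026406726
knob [0.5943466  0.21741059] [0.88846006 0.45895395] 62.680371912787386
[321.73385515 265.69412476] [321.44375211 246.9604155 ]
cam [0.63446489 0.27739964 0.27345785] [-0.17851898 -0.258884   -0.94926817]
[0.5997672  0.22595325 0.101     ]
[0.59148148 0.21490888 0.101     ]
[0.58979878 0.2124773  0.101     ]
```

```bash
python3 -m handwheel '{"translation":[[3,3,-25],[3,3,-52],[3,3,-52]],"turn":[[0,0,0],[0,0,0],[0,0,0]]}' && python3 -m handwheel '{"translation":[[0,0,0],[0,0,0],[0,0,0],[0,0,0],[0,0,0],[0,0,0]],"turn":[[0,0,0],[0,0,0],[0,0,0],[0,0,0],[0,0,0],[0,0,0]]}' -1 20
```

```text
clock: 2.25
position: [0.5883, 0.2139, 0.0932]
ee_rot: [0.886, 0.463, -0.004, -0.001]
force: [-0.7, -0.5, -1.8]
grip_width: 0.051
grasp_force: 0.0
clock: 2.75
position: [0.5912, 0.2143, 0.0995]
ee_rot: [0.887, 0.462, 0.001, 0.0]
force: [-1.3, 1.5, 6.7]
grip_width: 0.011
grasp_force: 21.2
```

```bash
python3 -m handwheel '{"translation":[[-4.3,7.2,2],[-9.6,13.7,2],[-16.5,20,2],[-24.4,25.2,2],[-33,29.1,2],[-41,31.5,2],[-46,32.3,2],[-46,32.3,2]],"turn":[[0,0,0],[0,0,0],[0,0,0],[0,0,0],[0,0,0],[0,0,0],[0,0,0],[0,0,0]]}'
```

```text
clock: 3.42
position: [0.5436, 0.2466, 0.1001]
ee_rot: [0.887, 0.462, -0.0, -0.0]
force: [-0.5, -0.5, 0.9]
grip_width: 0.0111
grasp_force: 20.6
```

```bash
for i in 1; do python3 -m handwheel '{"translation":[[-2,0.2,0],[-4,0.3,0],[-4,0.3,0]],"turn":[[0,0,0],[0,0,0],[0,0,0]]}'; done; python3 - <<'E'
from h import *
im=camera("scene"); save("pics/s2.png",cv2.resize(im[170:270,330:450],(720,600),interpolation=cv2.INTER_CUBIC)); print(sense()["force"])
E
```

```text
clock: 3.67
position: [0.541, 0.2467, 0.1001]
ee_rot: [0.887, 0.462, 0.001, 0.0]
force: [3.7, -1.1, 2.2]
grip_width: 0.0108
grasp_force: 20.8
[ 2.99717456 -0.84325543  3.23600032]
```

View pics/s2.png

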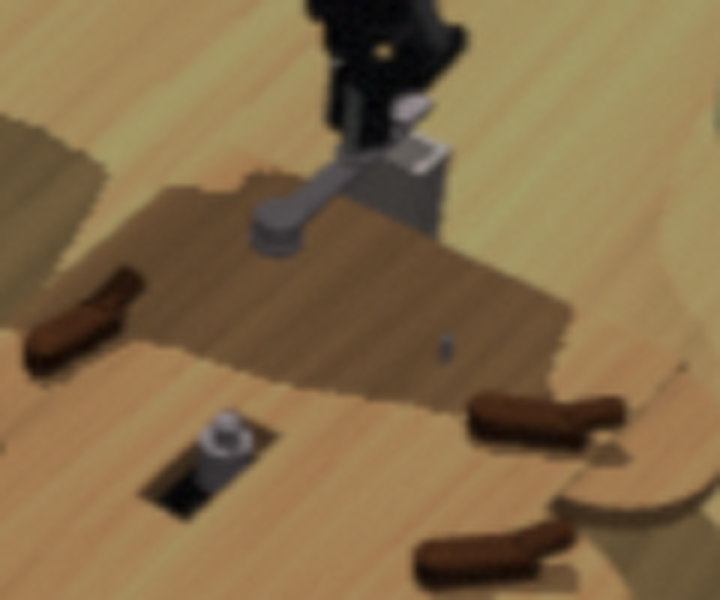

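The hook arm now points into the catch jaw (gripper on the knob at about (365,150) in the crop), and the spindle shows in the half of the slot towards the hook. I'll push a little more to confirm the hard stop.

```bash
python3 -m handwheel '{"translation":[[-2,0.2,0],[-4,0.3,0],[-4,0.3,0]],"turn":[[0,0,0],[0,0,0],[0,0,0]]}'
```

```text
clock: 3.97
position: [0.5404, 0.2467, 0.1004]
ee_rot: [0.887, 0.462, 0.005, 0.002]
force: [22.2, -0.2, -7.5]
grip_width: 0.011
grasp_force: 20.4
```

Hard stop reached at x = 0.540 with 22 N. I'll release, rise and look at the slot on the way.

```bash
python3 -m handwheel '{"translation":[[3,0,0],[3,0,0],[3,0,0],[3,0,0],[3,0,40],[3,0,80],[3,0,110]],"turn":[[0,0,0],[0,0,0],[0,0,0],[0,0,0],[0,0,0],[0,0,0],[0,0,0]]}' 0.2 && python3 -m handwheel '{"translation":[[5,-40,0],[5,-80,0],[5,-120,0],[5,-160,0],[5,-200,0],[10,-230,0],[10,-230,0],[10,-230,0]],"turn":[[0,0,0],[0,0,0],[0,0,0],[0,0,0],[0,0,0],[0,0,0],[0,0,0],[0,0,0]]}' && python3 - <<'E'
from h import *
s=sense();im=camera("wrist"); save("pics/w2.png",im); print(s["position"]); c=cam("wrist")
np.save("w2cam.npy",np.array([s["position"]])); 
import pickle; pickle.dump(c,open("w2.pkl","wb"))
a=camera("top"); save("pics/top2.png",a)
print(look_for("top","hook"),look_for("wrist","spindle"),w2px(c,[.583,.058,.07]))
E
```

```text
clock: 4.55
position: [0.5393, 0.2473, 0.2125]
ee_rot: [0.887, 0.462, 0.001, 0.0]
force: [0.1, 0.9, 0.5]
grip_width: 0.0513
grasp_force: 0.0
clock: 5.22
position: [0.5492, 0.0161, 0.2095]
ee_rot: [0.887, 0.461, -0.0, -0.0]
force: [1.1, 0.3, -0.3]
grip_width: 0.051
grasp_force: 0.0
[0.54924134 0.01607187 0.20946864]
[{'extent': [208.0, 233.1, 246.7, 244.0], 'p': 0.53}] [{'extent': [118.7, 2.4, 179.7, 62.7], 'p': 0.7}, {'extent': [313.4, 146.0, 340.1, 173.6], 'p': 0.63}] [324.52265662 164.22929711]
```

View pics/w2.png

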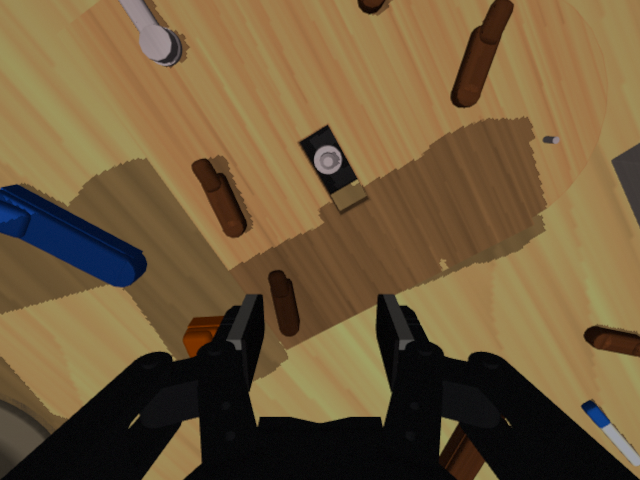

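The wrist view shows the slot corners at (299,140), (327,125), (368,197) and (341,212), with the spindle at (327,159). In the top view the hook spans 208–247, so it lies in the catch.

```bash
python3 - <<'E'
from h import *
import pickle
np.set_printoptions(precision=4,suppress=True)
c=pickle.load(open("w2.pkl","rb")); t=cam("top")
S=np.array([px2w(c,u,v,.06)[:2] for u,v in [(299,140),(327,125),(368,197),(341,212)]]); print(S,"ctr",S.mean(0))
d=(S[0]+S[1]-S[2]-S[3])/2; print("len",np.linalg.norm(d),"yaw from +y",np.degrees(np.arctan2(d[0],d[1])),np.linalg.norm(S[0]-S[1]))
sp=px2w(c,327,158,.078)[:2]; u=d/np.linalg.norm(d); print("spindle tip",sp,"shoulder",px2w(c,327.5,160,.066)[:2],"y along",(sp-S.mean(0))@u)
print("piv",px2w(c,158,43,.072))
print("top: slot",px2w(t,296.4,224,.06),"spindle tip",px2w(t,292.2,222.5,.078))
s=sense(); print(s["position"])
E
```

```text
[[0.5769 0.083 ]
 [0.6004 0.0797]
 [0.5963 0.0161]
 [0.5718 0.0182]] ctr [0.5864 0.0492]
len 0.0643561102513781 yaw from +y 4.094025925939726 0.023739759841658124
spindle tip [0.5874 0.0614] shoulder [0.5864 0.0589] y along 0.012176246549494313
piv [0.5372 0.1873 0.072 ]
top: slot [0.5823 0.0474 0.06  ] spindle tip [0.5839 0.0575 0.078 ]
[0.5493 0.0183 0.2096]
```

```bash
python3 -m handwheel '{"translation":[[0,-40,0],[0,-80,0],[0,-120,0],[0,-160,0],[0,-200,0],[0,-240,0],[0,-280,0],[-20,-310,0]],"turn":[[0,0,-0.1],[0,0,-0.2],[0,0,-0.32],[0,0,-0.32],[0,0,-0.32],[0,0,-0.32],[0,0,-0.32],[0,0,-0.32]]}' 1 && python3 -m handwheel '{"translation":[[-10,-25,0],[-10,-25,0],[-10,-25,0]],"turn":[[0,0,0],[0,0,0],[0,0,0]]}' && python3 - <<'E'
from h import *
s=sense();im=camera("wrist"); save("pics/w3.png",im); print(s["position"],s["ee_rot"]); c=cam("wrist")
import pickle; pickle.dump(c,open("w3.pkl","wb"))
print(look_for("wrist","finger"),w2px(c,[.529,-.321,.028]))
E
```

```text
clock: 6.08
position: [0.5308, -0.2946, 0.2091]
ee_rot: [0.949, 0.316, 0.0, 0.0]
force: [0.5, 0.7, -0.5]
grip_width: 0.0856
grasp_force: 0.0
clock: 6.33
position: [0.5195, -0.3179, 0.2094]
ee_rot: [0.949, 0.315, -0.0, -0.0]
force: [-0.1, 0.9, -0.2]
grip_width: 0.0855
grasp_force: 0.0
[ 0.51949641 -0.31788099  0.20941929] [ 9.49227492e-01  3.14590326e-01 -2.69251308e-05 -3.08521768e-04]
[{'extent': [315.6, 142.5, 353.5, 295.1], 'p': 0.86}, {'extent': [201.6, 368.9, 295.6, 417.8], 'p': 0.82}, {'extent': [3.9, 162.6, 58.6, 280.2], 'p': 0.72}] [328.45266202 213.42158138]
```

View pics/w3.png

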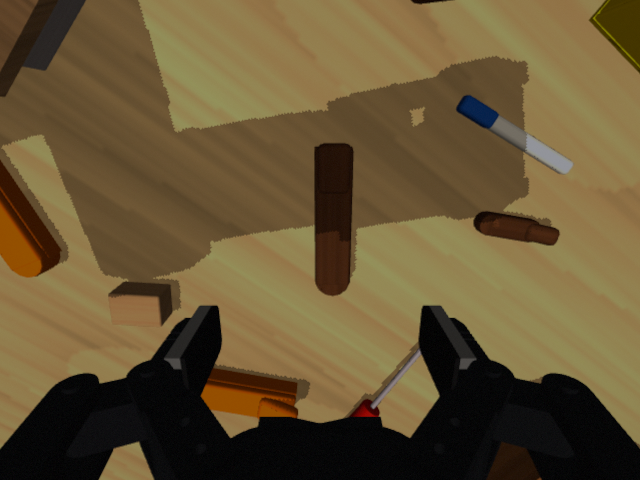

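The walnut finger lies almost in line with the tool: nose at the top (334,145), round tail at (333,294), edges at columns 315 and 353.

```bash
python3 - <<'E'
from h import *
import pickle
np.set_printoptions(precision=4,suppress=True)
c=pickle.load(open("w3.pkl","rb"))
im=cv2.imread("pics/w3.png"); hsv=cv2.cvtColor(im,cv2.COLOR_BGR2HSV)
g=im[...,2].astype(float)
for v in (200,225,250,270):
    r=im[v,295:375].astype(int).sum(1); d=np.abs(np.diff(r)); k=np.sort(np.argsort(-d)[:5])+295; print(v,k,d[k-295])
tail=[px2w(c,333,294,z) for z in (.0,.028)]; nose=px2w(c,335,145,.047); print("tail",tail,"nose",nose)
for z,t in zip((0,.028),tail): print(z,np.linalg.norm((nose-t)[:2]), np.degrees(np.arctan2((nose-t)[1],(nose-t)[0])))
for v in (230,260): print([px2w(c,u,v,.028)[:2] for u in (316,352)])
s=sense(); m=R.from_quat(s["ee_rot"]).as_matrix(); print("tool y",np.degrees(np.arctan2(m[1,1],m[0,1])))
d=(nose-tail[1])[:2]; d/=np.linalg.norm(d); print("origin from tail",tail[1][:2]+.077*d,"from nose",nose[:2]-.053*d)
E
```

```text
200 [313 314 315 351 352] [ 89  88  15 158  29]
225 [312 313 314 350 351] [ 83 104 145 119  61]
250 [313 314 315 350 356] [ 59 142  73 100  73]
270 [313 314 315 349 354] [ 55 136  73 147  74]
tail [array([ 0.4563, -0.3833,  0.    ]), array([ 0.4672, -0.3737,  0.028 ])] nose [ 0.5803 -0.2879  0.047 ]
0 0.15639717321343755 37.55290260355448
0.028 0.14192229524587166 37.15161074092179
[array([ 0.5097, -0.3213]), array([ 0.5295, -0.3478])]
[array([ 0.4859, -0.339 ]), array([ 0.5063, -0.3663])]
tool y -53.192450928722515
origin from tail [ 0.5286 -0.3272] from nose [ 0.5381 -0.32  ]
```

```bash
python3 -m handwheel '{"translation":[[10,-7,-40],[10,-7,-80],[10,-7,-120],[10,-7,-160],[10,-7,-181],[10,-7,-181],[10,-7,-181]],"turn":[[0,0,0],[0,0,0],[0,0,0],[0,0,0],[0,0,0],[0,0,0],[0,0,0]]}' 1 && python3 -m handwheel '{"translation":[[0,0,0],[0,0,0],[0,0,0],[0,0,0],[0,0,0],[0,0,0],[0,0,0]],"turn":[[0,0,0],[0,0,0],[0,0,0],[0,0,0],[0,0,0],[0,0,0],[0,0,0]]}' -1 60
```

```text
clock: 7.02
position: [0.5302, -0.3237, 0.0288]
ee_rot: [0.949, 0.316, -0.0, -0.0]
force: [-0.2, 0.1, 1.3]
grip_width: 0.0854
grasp_force: 0.0
clock: 7.6
position: [0.53, -0.3254, 0.03]
ee_rot: [0.949, 0.315, 0.001, 0.001]
force: [0.4, 1.0, 6.8]
grip_width: 0.0324
grasp_force: 62.2
```

```bash
python3 -m handwheel '{"translation":[[0,0,40],[0,0,80],[5,25,110],[10,60,125],[17,100,130],[24,140,130],[30,180,130],[38,220,130]],"turn":[[0,0,0],[0,0,0],[0,0,0.12],[0,0,0.24],[0,0,0.36],[0,0,0.48],[0,0,0.6],[0,0,0.72]]}' && python3 -m handwheel '{"translation":[[6,40,0],[12,80,0],[18,115,0],[18,145,0],[18,154,0],[18,154,0],[18,154,0]],"turn":[[0,0,0.1],[0,0,0.128],[0,0,0.128],[0,0,0.128],[0,0,0.128],[0,0,0.128],[0,0,0.128]]}' && python3 - <<'E'
from h import *
s=sense();a=camera("wrist"); print(s["position"],s["force"],s["grip_width"],s["clock"]);b=camera("scene")
m=R.from_quat(s["ee_rot"]).as_matrix(); print("tool x",np.degrees(np.arctan2(m[1,0],m[0,0])))
A=cv2.resize(a[150:450,170:470],(400,400)); B=cv2.resize(b[120:270,300:450],(400,400),interpolation=cv2.INTER_CUBIC)
save("pics/c8.png",np.hstack([A,B]))
E
```

```text
clock: 8.27
position: [0.5672, -0.1031, 0.1591]
ee_rot: [0.776, 0.631, 0.0, 0.0]
force: [0.6, -0.1, -0.0]
grip_width: 0.0321
grasp_force: 61.3
clock: 8.85
position: [0.5855, 0.0486, 0.1587]
ee_rot: [0.735, 0.678, -0.0, 0.0]
force: [-0.8, 0.8, -1.3]
grip_width: 0.0327
grasp_force: 61.3
[0.58548352 0.04858464 0.15872668] [-0.75890008  0.76875629 -1.3159633 ] 0.032712445358731156 8.85
tool x 85.32551741005051
```

View pics/c8.png

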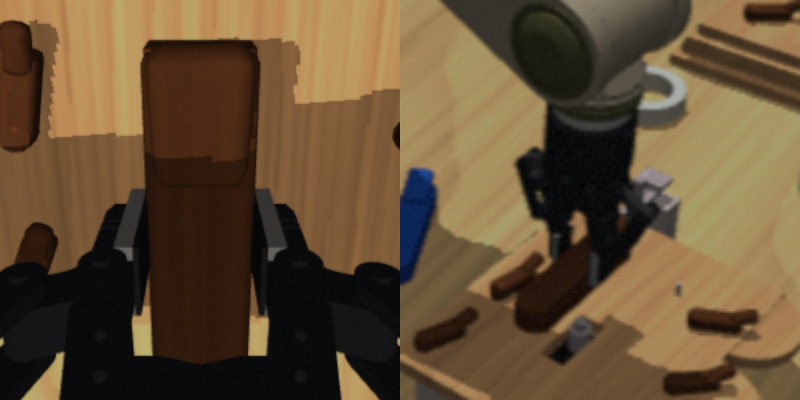

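The finger is held squarely in the grip with its nose end at wrist pixel (320,181), above the slot. In the scene view the spindle stands under it, in the uncovered slot.

```bash
python3 - <<'E'
from h import *
c=cam("wrist"); s=sense(); p=s["position"]; m=R.from_quat(s["ee_rot"]).as_matrix()
for v in (180,183,186):
  for dz in (.019,.017): print(v,dz,m.T@(px2w(c,320,v,p[2]+dz)-p))
E
python3 -m handwheel '{"translation":[[0,0,-30],[0,0,-45],[0,0,-50],[0,0,-53],[0,0,-55],[0,0,-55]],"turn":[[0,0,0],[0,0,0],[0,0,0],[0,0,0],[0,0,0],[0,0,0]]}'
```

```text
180 0.019 [ 0.06474796  0.00087395 -0.01901794]
180 0.017 [ 0.0644428   0.00087646 -0.01701786]
183 0.019 [ 0.06384707  0.00087535 -0.01901769]
183 0.017 [ 0.06352465  0.00087789 -0.0170176 ]
186 0.019 [ 0.06294126  0.00087676 -0.01901744]
186 0.017 [ 0.06260148  0.00087932 -0.01701735]
clock: 9.45
position: [0.586, 0.0483, 0.1047]
ee_rot: [0.736, 0.677, 0.0, 0.001]
force: [-3.1, -2.0, 4.8]
grip_width: 0.0324
grasp_force: 61.9
```

```bash
python3 -m handwheel '{"translation":[[0.1,1,-1],[0.1,2,-1],[0.2,3,-1],[0.2,3,-1]],"turn":[[0,0,0],[0,0,0],[0,0,0],[0,0,0]]}'; python3 -m handwheel '{"translation":[[0.1,1,0],[0.1,2,0],[0.2,3,0],[0.2,3,0]],"turn":[[0,0,0],[0,0,0],[0,0,0],[0,0,0]]}'
```

```text
clock: 9.78
position: [0.5868, 0.0516, 0.1042]
ee_rot: [0.736, 0.678, 0.001, 0.002]
force: [-0.4, -3.8, 5.1]
grip_width: 0.0327
grasp_force: 61.9
clock: 10.12
position: [0.5871, 0.0546, 0.1043]
ee_rot: [0.736, 0.678, 0.001, 0.002]
force: [-0.1, -1.7, 5.6]
grip_width: 0.0328
grasp_force: 61.9
```

```bash
python3 -m handwheel '{"translation":[[0.1,1,0],[0.1,2,0],[0.2,3,0],[0.2,3,0]],"turn":[[0,0,0],[0,0,0],[0,0,0],[0,0,0]]}'; python3 -m handwheel '{"translation":[[0.1,1,0],[0.1,2,0],[0.1,2,0]],"turn":[[0,0,0],[0,0,0],[0,0,0]]}'
```

```text
clock: 10.45
position: [0.5873, 0.0577, 0.1042]
ee_rot: [0.736, 0.677, 0.001, 0.002]
force: [-0.6, -1.9, 5.2]
grip_width: 0.0329
grasp_force: 61.9
clock: 10.7
position: [0.5873, 0.0598, 0.104]
ee_rot: [0.736, 0.678, 0.001, 0.001]
force: [1.9, -3.7, 5.0]
grip_width: 0.0326
grasp_force: 61.9
```

```bash
python3 -m handwheel '{"translation":[[0.1,1,0],[0.1,2,0],[0.1,2,0]],"turn":[[0,0,0],[0,0,0],[0,0,0]]}'; python3 -m handwheel '{"translation":[[0.1,1,0],[0.1,2,0],[0.1,2,0]],"turn":[[0,0,0],[0,0,0],[0,0,0]]}'
```

```text
clock: 10.95
position: [0.5863, 0.0628, 0.1027]
ee_rot: [0.736, 0.678, 0.001, -0.0]
force: [0.2, 3.2, 0.6]
grip_width: 0.0325
grasp_force: 61.5
clock: 11.2
position: [0.5861, 0.0643, 0.1022]
ee_rot: [0.735, 0.678, -0.0, -0.0]
force: [0.5, -0.3, -0.8]
grip_width: 0.0323
grasp_force: 61.4
```

Fz dropped from 5 N to 0, so the pin is in the hole. Next I press down.

```bash
python3 -m handwheel '{"translation":[[0,0.3,-2],[0,0.5,-4],[0,0.5,-6],[0,0.5,-6]],"turn":[[0,0,0],[0,0,0],[0,0,0],[0,0,0]]}'; python3 -m handwheel '{"translation":[[0,0,-2],[0,0,-4],[0,0,-4]],"turn":[[0,0,0],[0,0,0],[0,0,0]]}'
```

```text
clock: 11.53
position: [0.5863, 0.0646, 0.0962]
ee_rot: [0.736, 0.678, -0.0, -0.0]
force: [0.5, -0.1, -0.8]
grip_width: 0.0325
grasp_force: 61.5
clock: 11.78
position: [0.5864, 0.0646, 0.0927]
ee_rot: [0.735, 0.678, 0.0, 0.0]
force: [-1.7, 0.3, 4.8]
grip_width: 0.0322
grasp_force: 61.9
```

```bash
python3 -m handwheel '{"translation":[[0,0,-2],[0,0,-4],[0,0,-4]],"turn":[[0,0,0],[0,0,0],[0,0,0]]}'; python3 -m handwheel '{"translation":[[0,0,-1],[0,0,-2],[0,0,-3],[0,0,-3]],"turn":[[0,0,0],[0,0,0],[0,0,0],[0,0,0]]}'
```

```text
clock: 12.03
position: [0.5865, 0.0645, 0.09]
ee_rot: [0.735, 0.678, 0.0, 0.0]
force: [-5.7, -0.4, 12.5]
grip_width: 0.0325
grasp_force: 63.0
clock: 12.37
position: [0.5865, 0.0646, 0.0899]
ee_rot: [0.735, 0.678, 0.0, 0.001]
force: [-18.3, 0.0, 37.9]
grip_width: 0.0321
grasp_force: 65.8
```

```bash
python3 -m handwheel '{"translation":[[-0.5,0,0.7],[-1,0,1.3],[-1,0,1.3],[-1,0,1.3]],"turn":[[0,0,0],[0,0,0],[0,0,0],[0,0,0]]}'; python3 - <<'E'
from h import *
a=camera("scene"); t=camera("top"); s=sense(); print(s["position"],s["force"],s["torque"],s["clock"]); print([(d["extent"],d["p"]) for d in look_for("top","hook")])
A=cv2.resize(a[160:280,300:440],(560,480),interpolation=cv2.INTER_CUBIC); B=cv2.resize(t[200:290,190:250],(240,360),interpolation=cv2.INTER_CUBIC)
B=np.vstack([B,np.zeros((120,240,3),np.uint8)]); save("pics/c9.png",np.hstack([A,B]))
E
```

```text
clock: 12.7
position: [0.5864, 0.0645, 0.09]
ee_rot: [0.735, 0.678, 0.001, 0.001]
force: [-6.5, -0.4, 23.1]
grip_width: 0.0324
grasp_force: 64.1
[0.58643327 0.06453156 0.08997538] [-5.87759272  0.74279379 22.7248988 ] [ 0.09091794  1.24720298 -0.00890844] 12.8
[([207.2, 234.8, 245.0, 242.7], 0.56)]
```

View pics/c9.png

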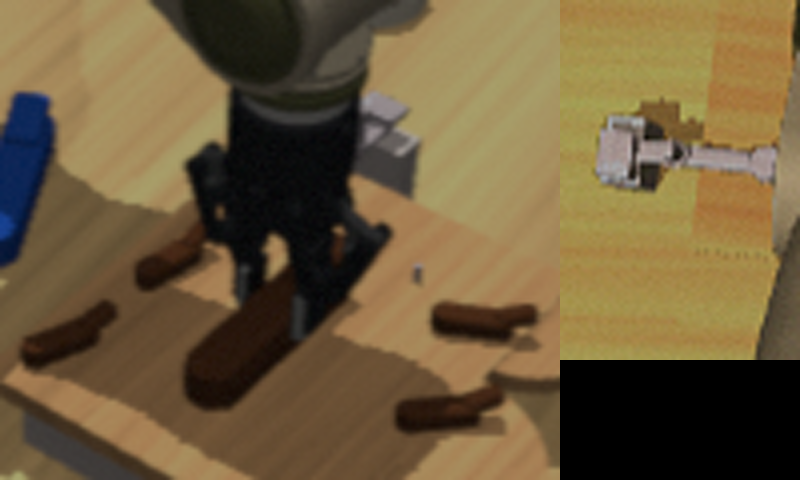

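The finger lies flat on the panel along the slot, its tail at (215,375) in the crop, with the gripper still holding it at 23 N against a hard stop. The hook arm ends in the catch at (625,155) in the inset. I'm handing the job in.

```bash
python3 -c "
from plant import *
print(close_job())"
```

```text
the job is handed in; nothing more can be done
None
```

The job is handed in at about 13 s on the robot's clock: the hook was swung shut against its stop in the catch, and the walnut finger is fitted over the spindle and held flat on the panel with about 23 N.

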